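Draw the packing plate from under the pile

ROBOT

A 6-joint arm with a two-finger parallel gripper is mounted at the origin on a cart in front of the work surface, level with it; the furniture and walls round the work are solid. World frame = base frame: x ahead of the robot, y to its left, z up, the work surface at z = 0. Lengths are in mm, angles in degrees, forces in N, time in s.
With the tool pointing down it reaches from about 300 to 850 mm from the base axis. Payload 4.2 kg.
Tool frame: the origin (TCP) lies on the centre line of the jaws, within the pads' length; the fingertips stand 14 mm ahead of it and the grasp point (between the pads) lies 5 mm behind it (env.finger_overhang is the z of the fingertips in the tool frame, in mm); z points along the fingers, y is the line along which they close (so a half turn about z gives the same grasp; the last joint's range is limited). The gripper opens to 91 mm and grips with 3 to 60 N. Pads are 32 mm wide; open, the fingers measure 118 mm over their backs; the gripper's body (76 mm by 178 mm) begins 60 mm behind the grasp point.
Start: joints at [67.953, 18.312, 89.639, -0, 72.044, -1.146], TCP at [205.141, 537.177, 227.976] pointing down, gripper open.
Joint ranges: [-177.97, 177.97], [-48.28, 115.42], [12.27, 149.76], [-77.06, 257.06], [2.81, 150.46], [-146.56, 146.56]. Speed limits (degrees/s): [147.25, 147.25, 180, 180, 180, 180].

INTERFACE

Orientations are given as [roll, pitch, yaw] about the fixed x, y, z axes, in that order (R = Rz(yaw) Ry(pitch) Rx(roll)).
In Python, from workcell import sensors, viewer, env gives the robot as it stands. The module is installed in compiled form; this text tells all that it offers.
- The arm moves only by the tool step_arm, never from a script. Its argument "plan" is one flat list of numbers, 6 for each row, row after row: the shift along the tool's x, y, z in cm, then the turn, a rotation vector about the tool's x, y, z in rad. In form: [x, y, z, wx, wy, wz, x, y, z, wx, wy, wz, ...]. A call has 1 to 5 rows; each row shifts and turns the commanded pose from where the row before left it, along the tool's axes as they then stand; what a row does not reach is not made up. A row lasts 1/12 s, in which the tool goes at most 41.7 mm and 7.16 degrees, less where a joint would pass 70% of its speed; a pose out of reach is approached as far as the arm can. A call is refused whole if a number of a shift passes 4.17 or a number of a turn 0.125, either way. A call with a gripper value outside its range is refused whole. "hand" is the finger opening in cm, from 0 to 9.12, set as the call begins (left out, the last holds). The fingers move at their own pace and stop on an object; "newtons" is the grip in N (left out, the last holds). Time passes only in rows, so rows that do not move let the fingers close. It gives the time, the measured TCP pose, the force, the opening and the grip force at its end, in the units of the state.
- sensors.state(): the state, without advancing time (a new reading comes with each control period).
- viewer.grab_frame(name): name is "side" or "top" or "wrist"; returns a dict with "img" (480x640x3 uint8, red, green, blue), "fx", "fy", "cx", "cy" (pixels), "k1" (the pictures are not rectified: a ray, as slopes to the right and down, at radius r is drawn at 1 + k1 r^2 times it, then the intrinsics apply), "position" and "attitude" of the camera in the world. Camera axes: x right, y down, z forward; pixel columns grow to the right and rows downward; lengths in mm; the calibration is good to about 2 mm. A picture is of the moment at which its call begins. There is no depth.
- env.job_done(): hands the job in; it is judged then, once.
Trained networks look in a picture, given as the dict that the camera call returned (one of the last four; its "shot" number tells which), for a name from the list of things; names that differ only in an ending like _2 or _b are one class to them, and where a whole thing is asked for, a point or a joint stands for the part that bears it (a point fixed in the world has none). Each returns a list of dicts, best first, with "score" (0 to 1); they miss things now and then, are a little off and sometimes report something else, mostly with a low value. They report only what shows in the picture. A call takes as long as a camera call. They do not tell look-alikes from the thing itself.
- viewer.boxes_of(name, picture): "location" ([column, row] in pixels, amid what is visible of it).
- viewer.pinpoint(name, picture): "location" ([column, row] in pixels: a listed point, or the origin of a listed thing).
The state is a dict: "time_s": time; "qpos": joint angles; "qvel": joint speeds; "effort": joint torques, N m; "ee_pos": TCP position; "ee_rot": TCP orientation; "force": force on the tool from outside, world axes, zero at the start; "torque": the same for the moment, N m; "gripper_width": finger opening in mm; "gripper_force": force on a finger pad.
Only numpy, scipy, OpenCV 4.12 (cv2) and the standard library are available. Lean on these libraries where they do the work, as an engineer would, in place of code of your own. Each camera call takes 0.05 s, during which the arm holds its last target. There are 200 camera calls.

TASK

Draw the aluminium packing plate out from under the pile at the bench stop, letting the stop hold the pile back so that junction box, assortment box and tape roll come down onto the bench still stacked and upright; do not lift the pile or take it apart. Then lay the plate flat on the floor of the black tray, beside the breaker, and let go. Leave the tape measure, the contactor and the breaker in the tray where they are.

Things in the scene. Friction and masses are not known exactly. Their poses are not given: they have to be found in the camera images.
- plate_center (a point): Centre (half-way up) of the loose packing plate, a plain aluminium bar 130 x 50 x 12 mm, 0.21 kg; x along its length, z up. It lies flat on the bench through the gap of the stop, under the pile; its -x end, toward the tray, sticks out 36 to 44 mm in front of the uprights, the rear end is under the pile. It slides out toward the stop's -x with a few newtons.
- bench_stop: Steel stop fixed to the bench. Origin: on the bench, midway between two uprights, at their front faces; x to the pile behind it (to the robot's right), z up. Uprights x 0 to 8, |y| 33 to 51, z 0 to 125 mm, faced behind with slippery plastic; the plate lies in the 66 mm gap. A ledge on top (x -27 to 8, |y| to 52, z 117 to 125) overhangs the plate's short end: a gripper must lean back from the stop. Feet x 0 to 45, |y| to 90.
- jbox_center (a point): Centre of the grey plastic junction box, 84 x 84 x 45 mm (0.3 kg), half-way up, lowest of the pile; stands loose on the plate, its front 3 to 6 mm behind the uprights, which stop it when the plate is drawn; z up.
- ferrules_center (a point): Centre of the flat blue assortment box with clear lid, 67 x 112 x 25 mm, loose on the junction box; z up.
- tape_center (a point): Centre of the black roll of tape, 68 mm across, 19 mm high, loose on the assortment box, top of the pile; z up.
- tray: Low black open tray fixed on the bench at the left, outside 202 x 292 mm (x, y), walls 48 mm high and 3 to 4 mm thick, inner floor 184 x 272 mm at 4 mm above the bench. Origin at the centre of its underside; y along its length, z up. Its half toward its own -y is empty.
- breaker: Single circuit breaker, 87 x 18 x 79 mm (x, y, z), standing loose in the tray's +y half. Origin at the centre of its underside. Bystander.
- measure: Tape measure, 38 x 90 x 68 mm, loose on the bench farther back than the stop, left of the contactor. Origin at the centre of its underside. Bystander.
- contactor: Contactor, 80 x 45 x 83 mm, loose on the bench farther back than the stop. Origin at the centre of its underside. Bystander.
Things that resemble listed ones, but are neither listed nor needed, are in the scene too. Leave any yellow look-alike of the part that bears tape_center alone.

How it is judged:
By the outcome, as a careful person would: the job done as asked, in the order asked, and still so for the second after the job is handed in, with the robot touching nothing.
It also fails if it takes over 51 s, if anything falls off the work surface, if the arm or the gripper's body presses on something with over 40 N, if the wrist force passes 120 N, or if a joint passes its speed limit or range.

## Working session

There is one attempt and no reset: what is moved stays moved. The work goes in short steps, Python scripts to look and compute and a tool call to move; the robot and the scene stay as the last step left them, time stands still between calls to the robot, and variables do not carry over. Pictures are saved under pics/ and viewed, at most 15 in all, crops included, and the job is handed in when it is done.

Besides the shell and the picture viewer there is one more tool, called after "Emit:" as a command line: name --argument value ..., lists and objects as JSON in quotes. step_arm: Moves the arm, as the interface text tells. Its arguments: {"type":"object","properties":{"plan":{"type":"array","items":{"type":"number"}},"hand":{"type":"number"},"newtons":{"type":"number"}},"required":["plan"]}

```bash
mkdir -p pics; cat > h.py <<'E'
import numpy as np, cv2
from scipy.spatial.transform import Rotation as R
from workcell import sensors, viewer, env
def att(a):
    a=np.array(a,float)
    if a.shape==(3,3): return a
    return R.from_euler('xyz',a,degrees=True).as_matrix()
def ray(p,uv):
    K=np.array([[p['fx'],0,p['cx']],[0,p['fy'],p['cy']],[0,0,1.]])
    d=(np.array(uv,float)-[p['cx'],p['cy']])/[p['fx'],p['fy']]
    s=d.copy()
    for _ in range(30): s=d/(1+p['k1']*(s@s))
    return np.array(p['position'],float), att(p['attitude'])@np.array([*s,1])
def onz(p,uv,z):
    o,d=ray(p,uv); return o+d*(z-o[2])/d[2]
def proj(p,X):
    c=att(p['attitude']).T@(np.array(X,float)-p['position']); s=c[:2]/c[2]; s=s*(1+p['k1']*(s@s))
    return np.array([p['fx']*s[0]+p['cx'],p['fy']*s[1]+p['cy']])
def tri(rs):
    A=0;b=0
    for o,d in rs:
        d=d/np.linalg.norm(d);P=np.eye(3)-np.outer(d,d);A=A+P;b=b+P@o
    return np.linalg.solve(A,b)
def save(p,n,crop=None,f=1):
    im=p['img'][:,:,::-1]
    if crop: im=im[crop[1]:crop[3],crop[0]:crop[2]]
    cv2.imwrite('pics/'+n,cv2.resize(im,None,fx=f,fy=f,interpolation=cv2.INTER_CUBIC))
E
python3 - <<'E'
from h import *
s=viewer.grab_frame('side');t=viewer.grab_frame('top')
print({k:v for k,v in s.items() if k!='img'},{k:v for k,v in t.items() if k!='img'})
save(s,'s0.png');save(t,'t0.png')
for n,z in dict(plate_center=6,bench_stop=0,jbox_center=34.5,ferrules_center=69.5,tape_center=91.5,tray=0,breaker=4,measure=0,contactor=0).items():
    for nm,p in (('s',s),('t',t)):
        print(n,nm,[(np.round(q['location']).tolist(),round(q['score'],2),onz(p,q['location'],z)[:2].round().tolist()) for q in viewer.pinpoint(n,p)[:3]])
print(sensors.state())
E
```

```text
{'fx': 624.4753337665862, 'fy': 624.4753337665862, 'cx': 317.833216316164, 'cy': 234.17549984496299, 'k1': -0.05834037511724552, 'position': array([ 275.19287157, 1353.80303528,  939.06311449]), 'attitude': array([-122.84705128,   -0.39505459, -164.67419203]), 'shot': 1} {'fx': 485.9414629674685, 'fy': 485.9414629674685, 'cx': 326.3441156247108, 'cy': 242.38364127493952, 'k1': -0.06191708544811585, 'position': array([ 372.57663521,   57.96089505, 1386.09113783]), 'attitude': array([-169.77442358,    0.40460278,  -89.29125267]), 'shot': 2}
plate_center s [([352.0, 210.0], 0.56, [588.0, -193.0])]
plate_center t [([416.0, 257.0], 0.5, [583.0, -187.0])]
bench_stop s [([353.0, 218.0], 0.56, [578.0, -161.0])]
bench_stop t [([411.0, 256.0], 0.77, [586.0, -175.0])]
jbox_center s [([359.0, 199.0], 0.76, [572.0, -214.0])]
jbox_center t []
ferrules_center s [([356.0, 188.0], 0.76, [583.0, -218.0])]
ferrules_center t [([434.0, 253.0], 0.93, [585.0, -225.0])]
tape_center s [([360.0, 181.0], 0.6, [575.0, -220.0]), ([371.0, 187.0], 0.5, [537.0, -195.0])]
tape_center t [([436.0, 256.0], 0.93, [572.0
[... 468 characters left out ...]
7.0, 39.0])]
contactor t []
{'time_s': 1.0, 'qpos': array([ 6.79529275e+01,  1.83132877e+01,  8.96417925e+01, -3.34372499e-04,
        7.20443493e+01, -1.14413361e+00]), 'qvel': array([-0.0352575 ,  0.05095265,  0.02213742, -0.06026465, -0.10356591,
       -0.02627112]), 'effort': array([-2.19740214e-03, -4.12356269e+01, -2.32230663e+01,  7.26441317e-02,
        3.76470143e-02, -1.98543569e-05]), 'ee_pos': array([205.13323882, 537.15588422, 227.94304585]), 'ee_rot': array([1.79999436e+02, 3.29417950e-04, 1.59097164e+02]), 'force': array([ 0.74699821, -0.64507125, -0.21631889]), 'torque': array([ 0.00170707, -0.00628404,  0.0177989 ]), 'gripper_force': 0.0, 'gripper_width': 91.31634285119902}
```

View pics/t0.png

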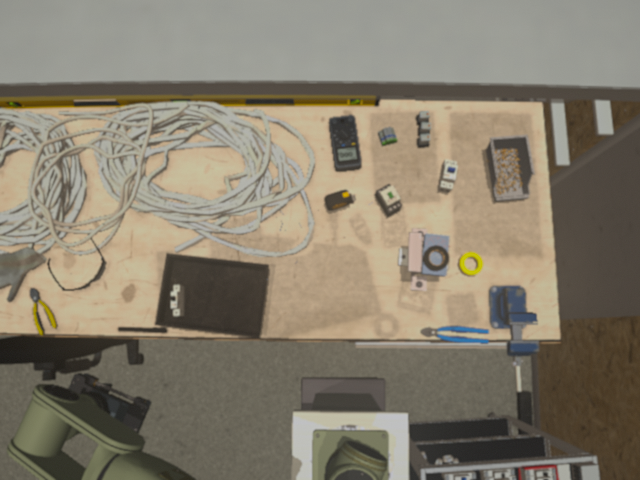

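View pics/s0.png

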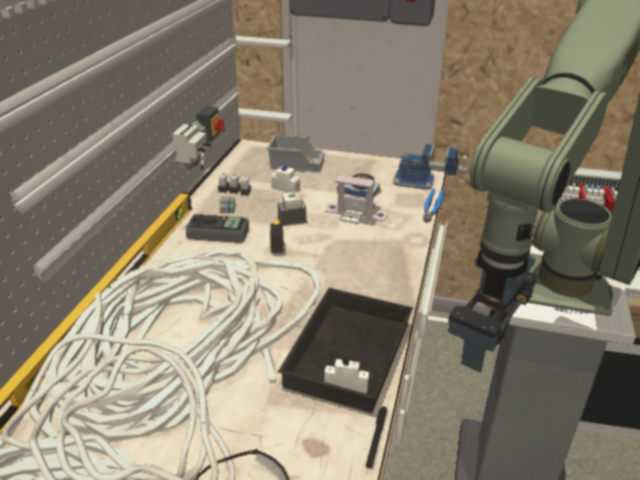

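The top view shows the stop's pinkish ledge at about (415,252), with the plate stub at (403,255) on its left. Behind it is the pile: blue box at (434,253) and black roll at (436,256). The tray is at (213,295) and the breaker at (176,300).

Things that could be mistaken:
- **Tape roll:** black (436,256) is the right one. The yellow roll at (471,265) is a look-alike to leave alone.
- **Plate:** the stub at (403,255) is the only candidate; the white block at (419,284) is part of the stop's foot or its fixing.

I'll check a close crop and compute the approach.

```bash
cat >> h.py <<'E'
def screw(pos,rot,N):
    from scipy.linalg import logm
    s=sensors.state();T0=np.eye(4);T0[:3,:3]=att(s['ee_rot']);T0[:3,3]=s['ee_pos']
    T1=np.eye(4);T1[:3,:3]=rot;T1[:3,3]=pos
    L=np.real(logm(np.linalg.inv(T0)@T1))/N
    return np.round([*(L[:3,3]/10),L[2,1],L[0,2],L[1,0]],4).tolist()
def down(yaw,tilt=0):  # tilt: lean back from stop, deg
    return R.from_euler('xyz',[180,0,yaw],degrees=True).as_matrix()@R.from_euler('y',-tilt,degrees=True).as_matrix()
E
python3 - <<'E'
from h import *
print(screw([583,-60,280],down(90),20), down(90,30).round(2))
t=viewer.grab_frame('top');save(t,'t1.png',(380,215,500,305),6)
E
```

```text
[-3.7541, -0.1458, -0.2603, 0.0, -0.0, 0.0603] [[ 0.    1.   -0.  ]
 [ 0.87 -0.   -0.5 ]
 [-0.5   0.   -0.87]]
```

View pics/t1.png

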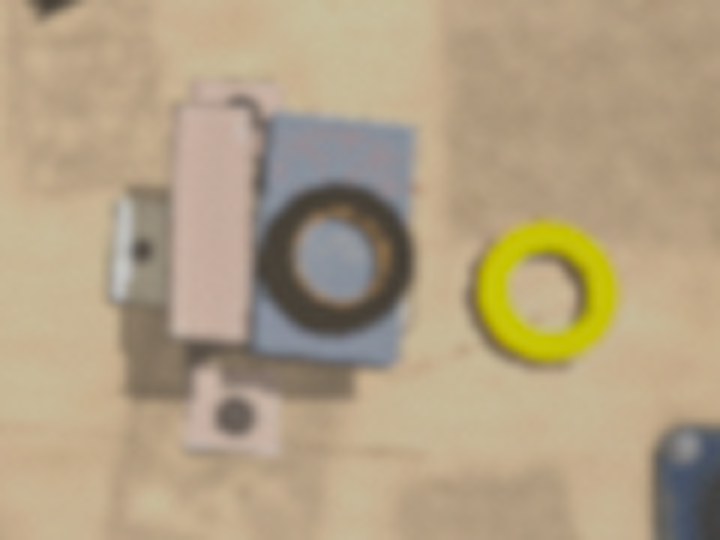

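The crop confirms the choice. The plate stub is at about (403,256), left of the ledge, with the blue box and black roll behind; the yellow roll stands apart. Approaching.

Emit:
step_arm --plan '[-3.75,-0.15,-0.26,0,0,0.06,-3.75,-0.15,-0.26,0,0,0.06,-3.75,-0.15,-0.26,0,0,0.06,-3.75,-0.15,-0.26,0,0,0.06,-3.75,-0.15,-0.26,0,0,0.06]'

```text
time_s: 1.47
ee_pos: [368.4, 442.8, 241.1]
ee_rot: [180.0, 0.0, 141.8]
force: [0.1, -0.2, 0.1]
gripper_width: 91.2
gripper_force: 0.0
```

Emit:
step_arm --plan '[-3.75,-0.15,-0.26,0,0,0.06,-3.75,-0.15,-0.26,0,0,0.06,-3.75,-0.15,-0.26,0,0,0.06,-3.75,-0.15,-0.26,0,0,0.06,-3.75,-0.15,-0.26,0,0,0.06]'

```text
time_s: 1.88
ee_pos: [495.2, 304.8, 254.0]
ee_rot: [180.0, -0.0, 124.6]
force: [0.4, -0.3, 0.2]
gripper_width: 91.2
gripper_force: 0.0
```

Emit:
step_arm --plan '[-3.75,-0.15,-0.26,0,0,0.06,-3.75,-0.15,-0.26,0,0,0.06,-3.75,-0.15,-0.26,0,0,0.06,-3.75,-0.15,-0.26,0,0,0.06,-3.75,-0.15,-0.26,0,0,0.06]'

```text
time_s: 2.3
ee_pos: [575.3, 135.8, 267.0]
ee_rot: [180.0, -0.0, 107.4]
force: [0.3, 0.0, -0.7]
gripper_width: 91.5
gripper_force: 0.0
```

Emit:
step_arm --plan '[-3.75,-0.15,-0.26,0,0,0.06,-3.75,-0.15,-0.26,0,0,0.06,-3.75,-0.15,-0.26,0,0,0.06,-3.75,-0.15,-0.26,0,0,0.06,-3.75,-0.15,-0.26,0,0,0.06]'

```text
time_s: 2.72
ee_pos: [602.0, -49.4, 280.0]
ee_rot: [180.0, -0.0, 90.2]
force: [-0.6, -0.0, -0.7]
gripper_width: 91.4
gripper_force: 0.0
```

Emit:
step_arm --plan '[0,0,0,0,-0.1047,0,0,0,0,0,-0.1047,0,0,0,0,0,-0.1047,0,0,0,0,0,-0.1047,0,0,0,0,0,-0.1047,0]'

```text
time_s: 3.13
ee_pos: [602.1, -47.7, 281.0]
ee_rot: [179.8, 30.2, 90.2]
force: [0.0, -0.6, -0.3]
gripper_width: 91.2
gripper_force: 0.0
```

```bash
python3 - <<'E'
from h import *
print(att(sensors.state()['ee_rot']).round(2).tolist())
w=viewer.grab_frame('wrist');save(w,'w1.png');print(w['position'],w['attitude'])
for n,z in dict(plate_center=6,bench_stop=0,jbox_center=34.5,ferrules_center=69.5).items():
    print(n,[(np.round(q['location']).tolist(),round(q['score'],2),onz(w,q['location'],z)[:2].round(1).tolist()) for q in viewer.pinpoint(n,w)[:3]])
E
```

```text
[[-0.0, 1.0, 0.01], [0.86, 0.01, -0.5], [-0.5, 0.0, -0.86]]
[600.38027831 101.29270938 373.12125198] [132.8699925   -0.1781023    0.30851157]
plate_center []
bench_stop []
jbox_center []
ferrules_center [([296.0, 244.0], 0.71, [576.9, -228.3])]
```

View pics/w1.png

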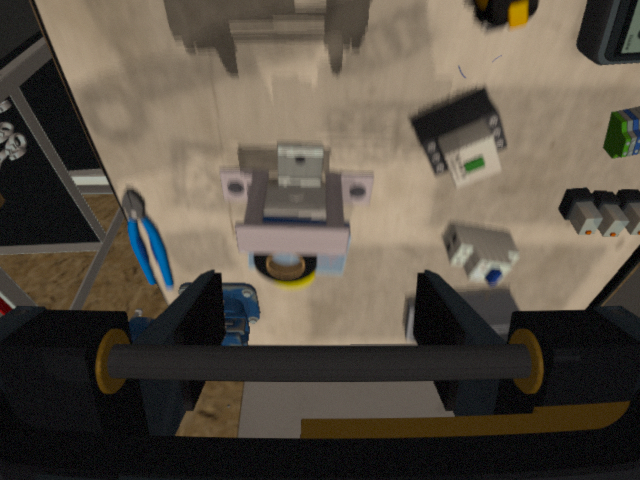

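The wrist view shows the plate stub at about (302,162), between the uprights and in front of the ledge, which is at (293,238). I'll take a crop to get the edges.

```bash
python3 - <<'E'
from h import *
w=viewer.grab_frame('wrist');save(w,'w2.png',(210,125,390,260),4.4)
np.savez('w2.npz',**w)
E
```

```text
(no output)
```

View pics/w2.png

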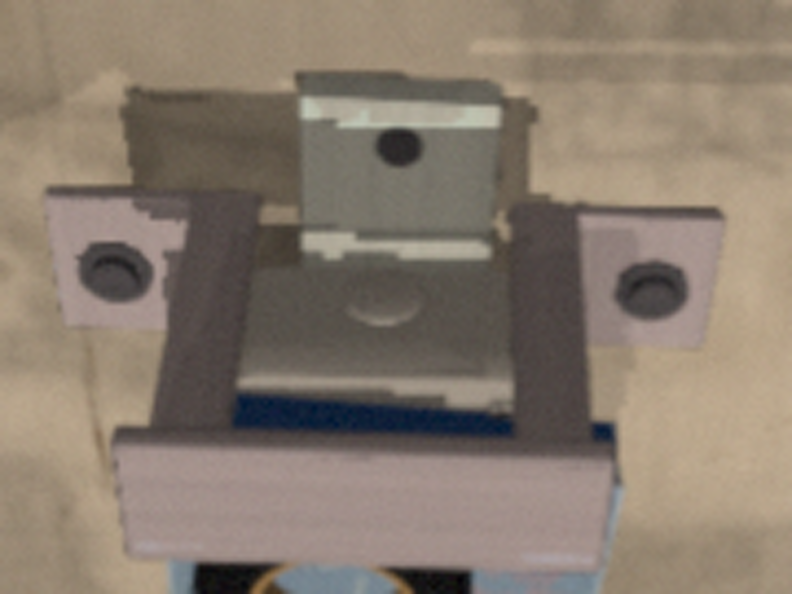

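```bash
python3 - <<'E'
from h import *
w=dict(np.load('w2.npz'))
g=lambda c,z: onz(w,[c[0]/4.4+210-.4,c[1]/4.4+125-.4],z).round(1)[:2]
for n,c,z in [('pTL',(302,95),12),('pTR',(499,105),12),('pBL',(297,73),0),('pBR',(500,83),0),('pRL',(302,250),12),('pRR',(490,258),12),('footL',(47,188),5),('footR',(722,209),5),('upL',(262,202),3),('upR',(512,207),3),('ledL',(115,430),125),('ledR',(613,445),125)]: print(n,g(c,z))
E
```

```text
pTL [ 558.5 -134.4]
pTR [ 606.3 -137.1]
pBL [ 556.3 -135.8]
pBR [ 606.7 -138.5]
pRL [ 555.3 -181.8]
pRR [ 604.6 -184.3]
footL [ 489.4 -166.9]
footR [ 665.2 -173.1]
upL [ 544.8 -173. ]
upR [ 610.3 -174.4]
ledL [ 529.  -138.5]
ledR [ 628.3 -142.3]
```

```bash
python3 - <<'E'
from h import *
Rt=down(87.3,30);T=np.array([581.8,-143,22.5])
print(Rt.round(3).tolist());pre=T-110*Rt[:,2];print(pre,screw(pre,Rt,5))
E
```

```text
[[0.041, 0.999, -0.024], [0.865, -0.047, -0.499], [-0.5, 0.0, -0.866]]
[584.39085479 -88.06105688 117.76279442] [0.929, -0.3359, 3.2236, 0.0054, -0.0004, 0.0089]
```

Emit:
step_arm --plan '[0.93,-0.34,3.22,0.0054,0,0.0089,0.93,-0.34,3.22,0.0054,0,0.0089,0.93,-0.34,3.22,0.0054,0,0.0089,0.93,-0.34,3.22,0.0054,0,0.0089,0.93,-0.34,3.22,0.0054,0,0.0089]'

```text
time_s: 3.85
ee_pos: [584.2, -89.0, 117.0]
ee_rot: [179.9, 29.9, 87.1]
force: [1.2, -0.1, 0.4]
gripper_width: 91.0
gripper_force: 0.0
```

Emit:
step_arm --plan '[0,0,1.5,0,0,0,0,0,1.5,0,0,0,0,0,1,0,0,0,0,0,1,0,0,0,0,0,0,0,0,0]'

```text
time_s: 4.27
ee_pos: [582.2, -113.8, 73.1]
ee_rot: [-179.8, 30.0, 87.3]
force: [-1.0, 0.0, -0.3]
gripper_width: 91.2
gripper_force: 0.0
```

```bash
python3 - <<'E'
from h import *
Rt=down(87.3,30);T=np.array([581.8,-143,22.5])
s=sensors.state();print(s['ee_pos'],s['ee_rot'],screw(T,Rt,5))
w=viewer.grab_frame('wrist');save(w,'w3.png')
E
```

```text
[ 582.18342529 -113.82465669   73.09149691] [-179.83087921   29.97942208   87.31595714] [0.0006, 0.0215, 1.1679, -0.0006, -0.0001, 0.0]
```

View pics/w3.png

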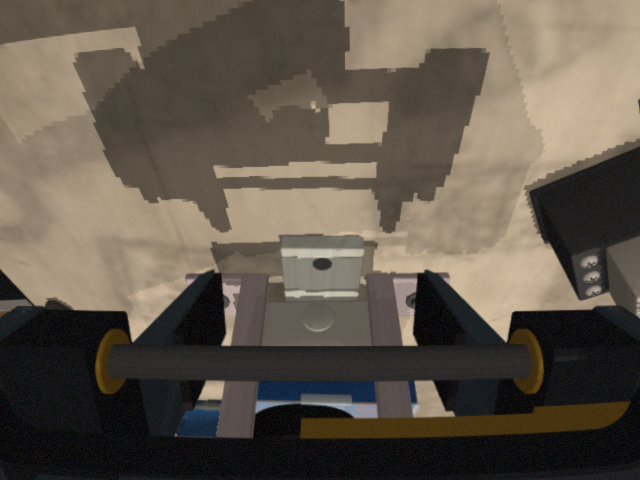

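The plate stub spans columns 280–362 at row 240 and is centred between the fingers, which are at 222 and 415. I'll check the depth from this view.

```bash
python3 - <<'E'
from h import *
w=viewer.grab_frame('wrist')
for n,c,z in [('topL',(281,247),12),('topR',(362,249),12),('botL',(281,235),0),('botR',(363,236),0),('jbL',(286,290),12),('footL',(187,276),5),('footR',(448,274),5)]: print(n,onz(w,c,z)[:2].round(1))
E
```

```text
topL [ 559.  -132.9]
topR [ 606.2 -136.9]
botL [ 557.9 -135.2]
botR [ 607.7 -138.4]
jbL [ 557.3 -175. ]
footL [ 491.2 -166.2]
footR [ 665.  -172.2]
```

Emit:
step_arm --plan '[0.02,0,1.6,0,0,0,0.02,0,1.5,0,0,0.005,0.02,0,1.3,0,0,0.005,0,0,1.0,0,0,0,0,0,0.4,0,0,0]'

```text
time_s: 4.78
ee_pos: [581.1, -141.3, 22.6]
ee_rot: [179.8, 30.0, 86.8]
force: [-0.6, -0.7, 0.5]
gripper_width: 90.9
gripper_force: 0.0
```

Emit:
step_arm --plan '[0,0,0,0,0,0,0,0,0,0,0,0,0,0,0,0,0,0,0,0,0,0,0,0,0,0,0,0,0,0]' --hand 4.2 --newtons 40

```text
time_s: 5.2
ee_pos: [581.9, -140.6, 24.0]
ee_rot: [179.7, 30.0, 86.7]
force: [0.1, -0.4, -0.8]
gripper_width: 61.1
gripper_force: 0.0
```

Emit:
step_arm --plan '[0,0,0.18,0,0,0,0,0,0,0,0,0,0,0,0,0,0,0,0,0,0,0,0,0,0,0,0,0,0,0]'

```text
time_s: 5.62
ee_pos: [581.8, -141.7, 21.9]
ee_rot: [179.7, 30.0, 86.7]
force: [0.9, 0.1, 0.3]
gripper_width: 48.9
gripper_force: 40.0
```

Emit:
step_arm --plan '[0,0,0,0,0,0,0,0,0,0,0,0,0,0,0,0,0,0]'

```text
time_s: 5.87
ee_pos: [581.7, -141.7, 21.9]
ee_rot: [179.7, 30.0, 86.7]
force: [1.3, 1.1, 0.3]
gripper_width: 48.9
gripper_force: 40.0
```

Emit:
step_arm --plan '[0.35,0,-0.2,0,0,0,0.35,0,-0.2,0,0,0,0.35,0,-0.2,0,0,0,0.35,0,-0.2,0,0,0,0.35,0,-0.2,0,0,0]'

```text
time_s: 6.28
ee_pos: [581.6, -122.5, 22.0]
ee_rot: [179.9, 30.1, 86.8]
force: [-0.5, -5.8, -0.5]
gripper_width: 48.9
gripper_force: 40.0
```

```bash
python3 - <<'E'
from h import *
s=viewer.grab_frame('side');save(s,'s1.png',(290,140,450,250),4.5)
E
```

```text
(no output)
```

View pics/s1.png

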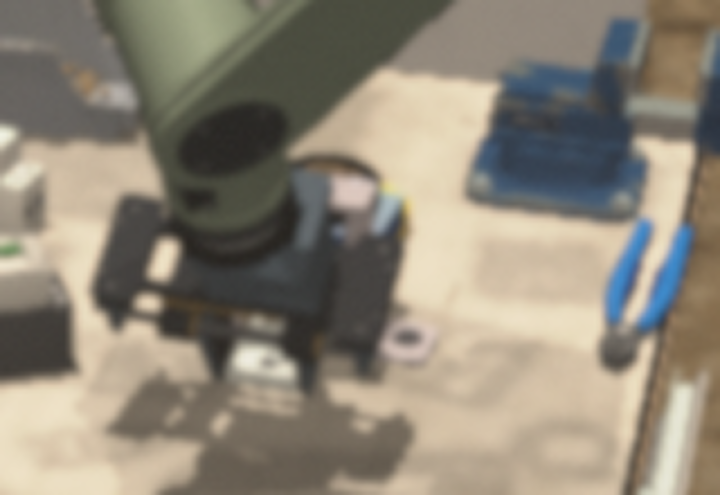

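Emit:
step_arm --plan '[0.87,0,-0.5,0,0,0,1.9,0,-1.1,0,0,0,2.16,0,-1.25,0,0,0,2.16,0,-1.25,0,0,0,1.3,0,-0.75,0,0,0]'

```text
time_s: 6.75
ee_pos: [587.9, -22.8, 21.9]
ee_rot: [179.7, 30.0, 86.8]
force: [0.6, -2.2, 0.6]
gripper_width: 48.7
gripper_force: 40.0
```

Emit:
step_arm --plan '[0.87,0,-0.5,0,0,0,0.87,0,-0.5,0,0,0,0.43,0,-0.25,0,0,0,0,0,0,0,0,0,0,0,0,0,0,0]'

```text
time_s: 7.17
ee_pos: [589.5, 0.7, 21.9]
ee_rot: [179.7, 29.9, 86.7]
force: [-0.2, 3.2, 3.1]
gripper_width: 48.9
gripper_force: 40.0
```

```bash
python3 - <<'E'
from h import *
s=viewer.grab_frame('wrist');t=viewer.grab_frame('top')
a=cv2.resize(s['img'][180:480,100:540],(700,477));b=cv2.resize(t['img'][225:290,360:500],(700,325))
cv2.imwrite('pics/c1.png',cv2.resize(np.vstack([a,b])[:,:,::-1],(523,600)))
p=sensors.state();print(p['ee_pos'],p['ee_rot'])
E
```

```text
[5.89499025e+02 2.38331930e-01 2.19119251e+01] [179.67956026  29.92169538  86.67975105]
```

View pics/c1.png

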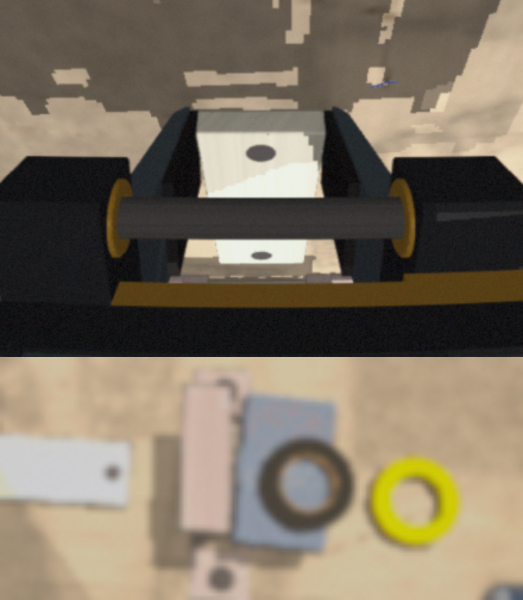

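The plate is out and flat, and the pile is still stacked behind the stop at about (288,472) in the composite. The roll slid back roughly 12 mm on the blue box. I'll release, regrip the plate at its centre with the tool vertical, and check the pile on the way.

Emit:
step_arm --plan '[0,0,0,0,0,0,0,0,0,0,0,0,0,0,0,0,0,0,0,0,-0.5,0,0,0,0,0,-2,0,0,0]' --hand 7.5

```text
time_s: 7.68
ee_pos: [587.6, 11.1, 41.5]
ee_rot: [-179.8, 30.1, 86.8]
force: [-0.1, 0.2, -1.3]
gripper_width: 74.6
gripper_force: 0.0
```

Emit:
step_arm --plan '[0,0,-4,0,0,0,0,0,-4,0,0,0,0,0,-4,0,0,0,0,0,-3,0,0,0,0,0,0,0,0,0]'

```text
time_s: 8.1
ee_pos: [596.5, 90.9, 179.4]
ee_rot: [179.0, 29.7, 86.5]
force: [1.1, 0.1, 0.0]
gripper_width: 74.9
gripper_force: 0.0
```

```bash
python3 - <<'E'
from h import *
w=viewer.grab_frame('wrist');t=viewer.grab_frame('top');s=viewer.grab_frame('side')
a=cv2.resize(w['img'][100:400,100:540],(700,477));b=cv2.resize(s['img'][150:240,310:430],(700,525))
cv2.imwrite('pics/c2.png',cv2.resize(np.vstack([a,b])[:,:,::-1],(419,600)))
for n,z in dict(plate_center=6,jbox_center=22.5,ferrules_center=57.5,tape_center=79.5,tray=0,breaker=4).items():
  rs=[]
  for nm,p in (('s',s),('t',t),('w',w)):
    q=viewer.pinpoint(n,p)
    print(n,nm,[(np.round(i['location']).tolist(),round(i['score'],2),onz(p,i['location'],z)[:2].round().tolist()) for i in q[:2]])
print(sensors.state()['ee_pos'])
E
```

```text
plate_center s [([340.0, 236.0], 0.92, [590.0, -51.0])]
plate_center t [([370.0, 255.0], 0.85, [586.0, -56.0])]
plate_center w [([316.0, 253.0], 0.59, [588.0, -59.0])]
jbox_center s [([356.0, 190.0], 0.67, [597.0, -292.0]), ([357.0, 203.0], 0.58, [579.0, -211.0])]
jbox_center t [([425.0, 257.0], 0.42, [579.0, -210.0])]
jbox_center w []
ferrules_center s [([355.0, 191.0], 0.48, [587.0, -221.0])]
ferrules_center t [([437.0, 253.0], 0.69, [586.0, -236.0])]
ferrules_center w []
tape_center s [([364.0, 183.0], 0.61, [565.0, -231.0])]
tape_center t [([469.0, 264.0], 0.81, [553.0, -318.0]), ([438.0, 258.0], 0.61, [568.0, -235.0])]
tape_center w [([305.0, 394.0], 0.9, [563.0, -236.0])]
tray s [([351.0, 355.0], 0.78, [459.0, 388.0]), ([346.0, 386.0], 0.27, [449.0, 478.0])]
tray t [([214.0, 297.0], 0.66, [460.0, 389.0])]
tray w []
breaker s [([347.0, 388.0], 0.86, [446.0, 488.0])]
breaker t [([179.0, 301.0], 0.59, [447.0, 490.0]), ([343.0, 203.0], 0.44, [740.0, 24.0])]
breaker w []
[593.43373928  87.5871913  173.43429848]
```

View pics/c2.png

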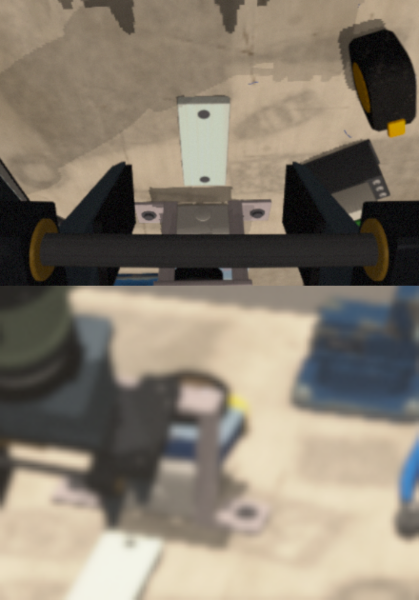

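The plate lies free in front of the stop, and the three-part stack stands behind it. Now the centre grasp.

```bash
python3 - <<'E'
from h import *
w=viewer.grab_frame('wrist')
f=440/700*700/419
g=lambda c,z: onz(w,[c[0]*f*1.0+100,c[1]*(300/285.3)+100],z).round(1)[:2]
for c,z in [((178,103),12),((229,103),12),((182,187),12),((227,187),12)]: print(g(c,z))
print(screw([586.5,-58,110],down(86.7),5))
E
```

```text
[561.5   9.2]
[607.7   6.5]
[ 551.2 -121.6]
[ 603.5 -124.7]
[-2.5155, 0.0227, 2.0029, 0.0009, 0.1047, 0.0004]
```

Emit:
step_arm --plan '[-2.5,0,2,0,0.1047,0,-2.5,0,2,0,0.1047,0,-2.5,0,2,0,0.1047,0,-2.5,0,2,0,0.1047,0,-2.5,0,2,0,0.1047,0]' --hand 8.5

```text
time_s: 9.62
ee_pos: [586.4, -61.6, 119.1]
ee_rot: [179.4, -0.2, 86.9]
force: [0.2, 0.1, -0.9]
gripper_width: 84.8
gripper_force: 0.0
```

Emit:
step_arm --plan '[0,-0.1,3,0,0,0,0,0,2,0,0,0,0,0,0,0,0,0]'

```text
time_s: 9.87
ee_pos: [581.3, -61.9, 63.6]
ee_rot: [-179.7, -0.0, 86.7]
force: [0.2, 0.8, -0.3]
gripper_width: 85.0
gripper_force: 0.0
```

```bash
python3 - <<'E'
from h import *
w=viewer.grab_frame('wrist');save(w,'w4.png')
print(screw([585,-58,17],down(86.7),5))
E
```

```text
[0.0612, 0.0358, 0.9755, -0.0002, -0.0001, 0.0003]
```

View pics/w4.png

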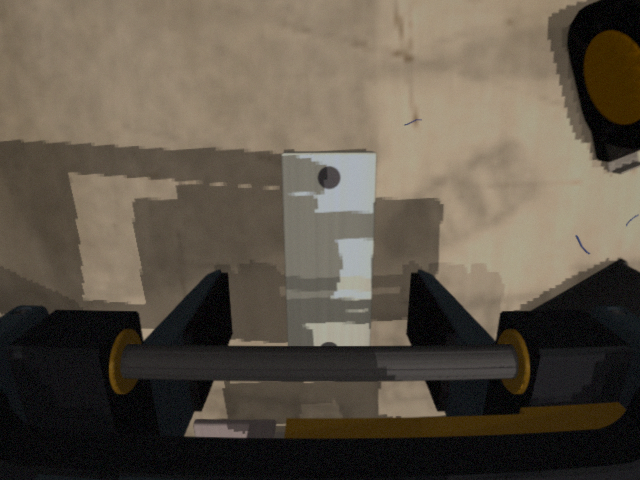

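The plate is centred at column 329, with the finger midpoint at 320, so I'll shift about 4–5 mm in +x and descend.

Emit:
step_arm --plan '[0.1,0.2,1.5,0,0,0,0.1,0.2,1.5,0,0,0,0.1,0,1.2,0,0,0,0,0,0.4,0,0,0,0,0,0,0,0,0]'

```text
time_s: 10.33
ee_pos: [589.5, -56.6, 21.9]
ee_rot: [179.8, 0.0, 87.0]
force: [0.1, -0.0, 0.7]
gripper_width: 85.0
gripper_force: 0.0
```

Emit:
step_arm --plan '[0,0,0,0,0,0,0,0,0,0,0,0,0,0,0,0,0,0,0,0,0,0,0,0,0,0,0,0,0,0]' --hand 4.2

```text
time_s: 10.75
ee_pos: [589.2, -57.6, 22.1]
ee_rot: [179.7, -0.0, 86.9]
force: [-1.3, -0.1, -0.2]
gripper_width: 54.8
gripper_force: 0.5
```

Emit:
step_arm --plan '[0,0,0,0,0,0,0,0,0,0,0,0,0,0,0,0,0,0,0,0,0,0,0,0,0,0,0,0,0,0]'

```text
time_s: 11.17
ee_pos: [588.6, -57.6, 21.8]
ee_rot: [179.8, -0.0, 86.9]
force: [-2.5, 0.9, 4.9]
gripper_width: 49.5
gripper_force: 40.0
```

Only about 4 mm of the pads overlap the plate, so I'll reopen a little and go 5 mm lower.

Emit:
step_arm --plan '[0,0,0,0,0,0,0,0,0,0,0,0,0,0,0.25,0,0,0,0,0,0.25,0,0,0,0,0,0,0,0,0]' --hand 5.8

```text
time_s: 11.58
ee_pos: [588.8, -57.5, 15.7]
ee_rot: [179.8, -0.0, 86.9]
force: [-0.3, 0.7, -0.2]
gripper_width: 57.9
gripper_force: 0.0
```

Emit:
step_arm --plan '[0,0,0,0,0,0,0,0,0,0,0,0,0,0,0,0,0,0,0,0,0,0,0,0,0,0,0,0,0,0]' --hand 4.2

```text
time_s: 12.0
ee_pos: [588.8, -57.5, 16.3]
ee_rot: [179.8, -0.0, 86.9]
force: [-0.2, -0.6, -1.9]
gripper_width: 49.4
gripper_force: 40.0
```

Emit:
step_arm --plan '[0,0,-0.5,0,0,0,0,0,-1,0,0,0,0,0,-2,0,0,0,0,0,-3,0,0,0,0,0,-3.5,0,0,0]'

```text
time_s: 12.42
ee_pos: [587.4, -57.4, 116.9]
ee_rot: [180.0, -0.0, 86.9]
force: [0.5, -0.2, -3.2]
gripper_width: 49.6
gripper_force: 40.0
```

```bash
python3 - <<'E'
from h import *
s=viewer.grab_frame('side');save(s,'s3.png',(290,150,450,280),4.5)
for N in (10,): print(screw([462,322,150],down(90),N))
t=viewer.grab_frame('top')
print([onz(t,c,48)[:2].round() for c in ((167,254),(269,265),(263,336),(156,329))])
E
```

```text
[3.7627, -1.4057, -0.2569, 0.0016, 0.0001, -0.0055]
[array([576., 518.]), array([548., 229.]), array([354., 239.]), array([367., 535.])]
```

View pics/s3.png

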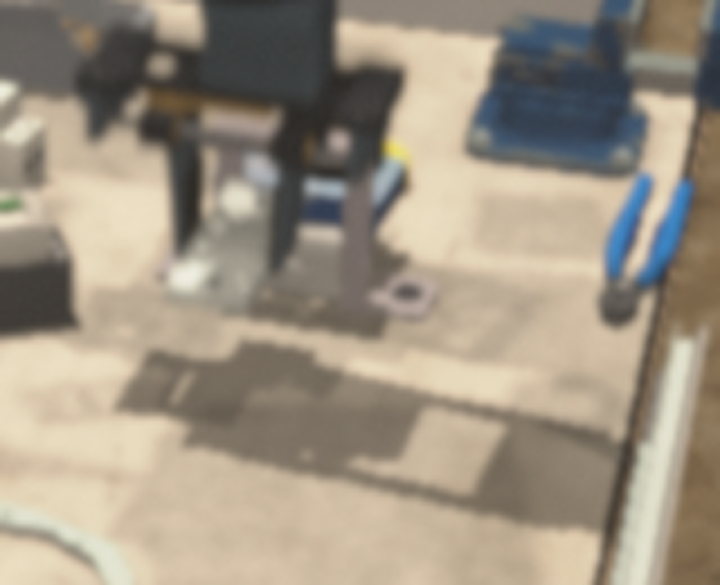

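The plate is held level at its centre, at about (225,240) in the crop. Carrying it to the empty half of the tray.

Emit:
step_arm --plan '[1.5,-0.6,-0.5,0,0,0,3,-1.2,-0.5,0,0,0,3.6,-1.45,0,0,0,0,3.6,-1.45,0,0,0,0,3.6,-1.45,0,0,0,0]'

```text
time_s: 12.93
ee_pos: [534.5, 99.7, 126.4]
ee_rot: [179.8, -0.0, 86.8]
force: [1.1, 0.4, -2.4]
gripper_width: 49.6
gripper_force: 40.0
```

Emit:
step_arm --plan '[3.6,-1.45,0,0,0,0,3.6,-1.45,0,0,0,0,3.6,-1.45,0,0,0,0,3.6,-1.45,0,0,0,0,3.6,-1.45,0,0,0,0]'

```text
time_s: 13.35
ee_pos: [471.8, 283.7, 126.1]
ee_rot: [179.8, 0.0, 86.9]
force: [0.5, -0.9, -2.0]
gripper_width: 49.8
gripper_force: 40.0
```

Emit:
step_arm --plan '[2.5,-1.0,0,0,0,0,1.2,-0.5,0,0,0,0,0,0,0,0,0,0]'

```text
time_s: 13.6
ee_pos: [459.0, 322.3, 125.8]
ee_rot: [179.8, -0.0, 87.1]
force: [0.5, -0.9, -2.2]
gripper_width: 49.7
gripper_force: 40.0
```

```bash
python3 - <<'E'
from h import *
w=viewer.grab_frame('wrist');save(w,'w5.png')
for n,z in (('tray',0),('breaker',4)):
    print(n,[(np.round(i['location']).tolist(),round(i['score'],2),onz(w,i['location'],z)[:2].round().tolist()) for i in viewer.pinpoint(n,w)[:2]])
s=sensors.state();print(s['ee_pos'],s['ee_rot'])
print(proj(w,[457,261,4]),proj(w,[457,391,4]))
E
```

```text
tray [([323.0, 151.0], 0.66, [465.0, 384.0])]
breaker []
[460.20039744 318.83838594 125.78607372] [1.79794437e+02 6.65070035e-02 8.68458066e+01]
[320.52121848 314.04240632] [311.00767751 142.6129203 ]
```

View pics/w5.png

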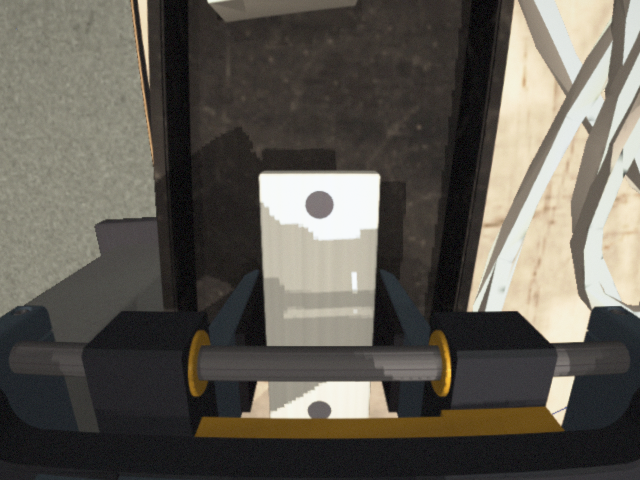

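The plate hangs over the empty half with clear floor around it; the breaker is at (280,8), well beyond. I'll shift 14 mm deeper into the tray and lower.

Emit:
step_arm --plan '[0.7,0,1,0,0,0,0.7,0,2,0,0,0,0,0,2.5,0,0,0,0,0,2,0,0,0,0,0,1.5,0,0,0]'

```text
time_s: 14.17
ee_pos: [460.9, 332.4, 33.5]
ee_rot: [179.9, 0.1, 86.8]
force: [-0.5, -0.6, -1.8]
gripper_width: 49.4
gripper_force: 40.0
```

Emit:
step_arm --plan '[0,0,0.6,0,0,0,0,0,0.4,0,0,0,0,0,0.2,0,0,0,0,0,0.1,0,0,0,0,0,0,0,0,0]'

```text
time_s: 14.58
ee_pos: [461.9, 334.1, 23.6]
ee_rot: [179.7, -0.1, 86.8]
force: [-0.1, -0.9, -2.0]
gripper_width: 49.8
gripper_force: 40.0
```

Emit:
step_arm --plan '[0,0,0.1,0,0,0,0,0,0.1,0,0,0,0,0,0.1,0,0,0,0,0,0,0,0,0]'

```text
time_s: 14.92
ee_pos: [461.3, 334.0, 20.1]
ee_rot: [179.8, -0.0, 86.9]
force: [-0.8, 0.7, -2.2]
gripper_width: 49.2
gripper_force: 40.0
```

Emit:
step_arm --plan '[0,0,0.1,0,0,0,0,0,0.05,0,0,0,0,0,0,0,0,0]'

```text
time_s: 15.17
ee_pos: [461.4, 334.1, 19.7]
ee_rot: [179.8, -0.0, 86.9]
force: [-1.7, -2.0, 6.1]
gripper_width: 49.8
gripper_force: 40.0
```

Emit:
step_arm --plan '[0,0,0,0,0,0,0,0,0,0,0,0,0,0,0,0,0,0,0,0,0,0,0,0,0,0,-1,0,0,0]' --hand 7

```text
time_s: 15.58
ee_pos: [460.1, 333.2, 27.1]
ee_rot: [180.0, 0.1, 86.9]
force: [-0.9, 0.0, -0.3]
gripper_width: 70.1
gripper_force: 0.0
```

Emit:
step_arm --plan '[0,0,-3,0,0,0,0,0,-4,0,0,0,0,0,-4,0,0,0,0,0,-4,0,0,0,0,0,-2,0,0,0]'

```text
time_s: 16.0
ee_pos: [462.2, 335.2, 204.6]
ee_rot: [179.4, -0.3, 86.9]
force: [0.8, 0.4, -0.5]
gripper_width: 69.8
gripper_force: 0.0
```

```bash
python3 - <<'E'
from h import *
s=viewer.grab_frame('wrist');t=viewer.grab_frame('side')
a=cv2.resize(t['img'][150:420,260:430],(378,600));b=cv2.resize(s['img'],(400,300));b=np.vstack([b,cv2.resize(viewer.grab_frame('top')['img'][215:305,380:500],(400,300))])
cv2.imwrite('pics/f.png',np.hstack([a,b])[:,:,::-1])
E
```

```text
(no output)
```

View pics/f.png

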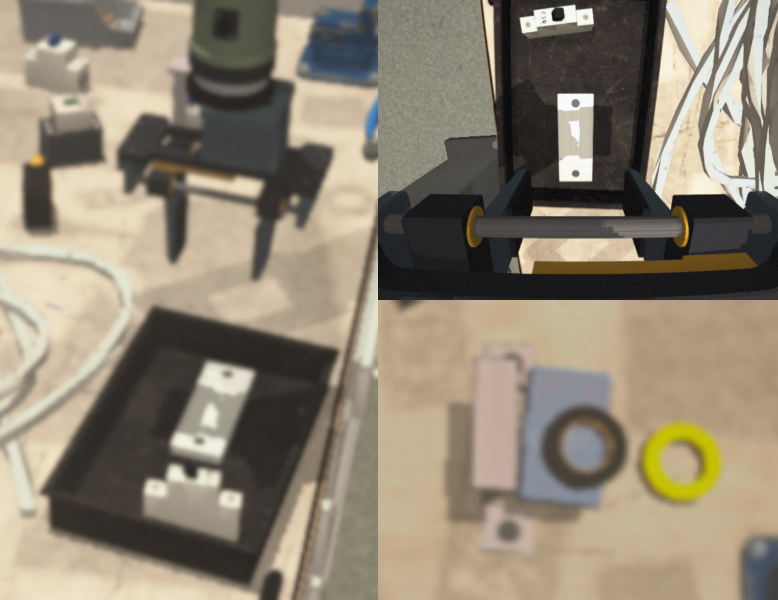

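The plate lies flat on the tray floor at (575,138) of the composite. The breaker is undisturbed, and the box, blue box and roll are stacked at the stop.

```bash
python3 -c "
from workcell import env
print(env.job_done())"
```

```text
the job is handed in; nothing more can be done
None
```

The plate is flat in the tray beside the breaker; the pile came down at the stop still stacked and upright, though the tape roll slid about 12–14 mm back on the blue box; handed in at about 16 s, and no verdict was returned.

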